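# Press a dental model onto its base with the bench quick clamp

### The arm

A 6-joint arm with a two-finger parallel gripper is mounted at the origin on the work surface. World frame = base frame: x ahead of the robot, y to its left, z up, the work surface at z = 0. Lengths are in m, angles in rad, forces in N, time in s.
With the tool pointing down it reaches from about 0.25 to 0.725 m from the base axis. Payload 4 kg.
Tool frame: the origin (TCP) lies at the very end of the fingers, on their centre line; the grasp point (between the pads) lies 19 mm behind it; z points along the fingers, y is the line along which they close (so a half turn about z gives the same grasp; the last joint's range is limited). The gripper opens to 85 mm and grips with 20 to 120 N. Pads are 22 mm wide; open, the fingers measure 114 mm over their backs; the gripper's body (76 mm by 85 mm) begins 54 mm behind the grasp point. The pads swing forward as they close: fully open they stand 13 mm farther back than shut.
Start: joints at [1.347, 0.241, 0.005, 1.335, 0, 1.571], TCP at [0.111, 0.488, 0.231] pointing down, gripper open.
Joint ranges: [-2.72, 2.72], [-1.05, 1.87], [-1.09, 1.28], [-1.99, 2.15], [-1.42, 1.44], [-3.14, 3.14]. Speed limits (rad/s): [2.79, 2.79, 3.14, 3.14, 3.14, 3.14].

### API

Orientations are given as [roll, pitch, yaw] about the fixed x, y, z axes, in that order (R = Rz(yaw) Ry(pitch) Rx(roll)).
In Python, from station import get_obs, eyes, robot gives the robot as it stands.
- The arm moves only by the shell command python3 -m creep 'ROWS' [FORCE]. ROWS is JSON, a list of rows, each a list of 7 numbers: the shift along the world's x, y, z in units of 30 cm (1.0 is 30 cm), then the turn, a rotation vector about the world's x, y, z in units of pi/2 rad (1.0 is pi/2 rad), then the closure, from -1 (fully open) to 1 (shut). A call has 1 to 12 rows; each row is the pose to reach, as a shift and turn from the pose commanded when the call began; what a row does not reach only later rows make up. A row lasts 1/10 s, in which the tool goes at most 50 mm and 8.59 degrees, less where a joint would pass 70% of its speed; a pose out of reach is approached as far as the arm can. A call with a number of a shift or a turn outside -1 to 1 is refused whole. A call with a gripper value outside its range is refused whole. The fingers move at their own pace and stop on an object; FORCE is the grip in N (left out, the last holds). Time passes only in rows, so rows that repeat a pose let the fingers close. It gives the time, the measured TCP pose, the force, the opening and the grip force at its end, in the units of the state.
- get_obs(): the state, without advancing time (a new reading comes with each control period).
- eyes.read_camera(name): name is "side" or "top" or "wrist"; returns (picture, depth): 384x512x3 uint8, red, green, blue; 384x512 float32, m along the optical axis (not along the pixel's ray), 0 where there is no reading.
- eyes.camera_info(name): a dict with "vertical_fov" (degrees; the focal length in pixels is half the picture's height over the tangent of half this angle, whatever the lens; pixels are square), "cx", "cy" (the principal point, pixels), "D" ([k1, k2, p1, p2, k3] as OpenCV has them; the pictures are not rectified), "eye" and "rotation" of the camera in the world; the wrist camera has in their place "hand_eye" (4x4, takes a point from camera to tool coordinates, whose origin is the TCP and whose axes are the flange's). Camera axes: x right, y down, z forward; pixel columns grow to the right and rows downward; lengths in m; the calibration is good to about 2 mm. A picture is of the moment at which its call begins: read the wrist's pose just before it. camera_info takes no time and is no camera call.
- robot.finish_job(): hands the job in; it is judged then, once.
The state is a dict: "t": time; "joint_pos": joint angles; "joint_velocities": joint speeds; "effort": joint torques, N m; "tcp_pos": TCP position; "ee_rot": TCP orientation; "ft_force": force on the tool from outside, world axes, zero at the start; "ft_torque": the same for the moment, N m; "finger_gap": finger opening in m; "grip_force": force on a finger pad.
Only numpy, scipy, OpenCV 4.12 (cv2) and the standard library are available. Lean on these libraries where they do the work, as an engineer would, in place of code of your own. Each camera call takes 0.05 s, during which the arm holds its last target. There are 200 camera calls.

### The job

Press the plaster dental model fully home on its white base with the bench quick clamp: squeeze the sprung trigger again and again until the jaw holds the model tight by itself (more than 8 N, but never over 32 N on the model, or the plaster chips), and take your hand off the trigger for a second. Then press the release tab and keep it down until the jaw has sprung fully back open, and let go, leaving the model home on its base. Work the clamp by its trigger and tab only: do not push the model or the jaw by hand, and leave the other things on the bench where they are.

Things in the scene. Friction and masses are not known exactly. Their poses are not given: they have to be found in the camera images.
- clamp: bar clamp on a plywood board (330 x 120 mm) fixed to the bench. Origin on the bench under the grip's front face; x along the bar to the moving jaw, z up. Along x (mm): tab -70; upright grip -14 to 0, 28 wide, top 150 high; trigger; white base, model, pad, moving jaw (all under 105 high). Board x -150 to 180, y -60 to 60. The head under the grip is 36 wide, its top 85 high
- grip_mid (a point): point in the fixed pistol grip, 140 mm above the bench (10 mm under its top), mid-way through its 14 mm thickness. The clamp does not give, so the trigger can be pinched against the grip or just as well pushed towards it from the front with shut fingers
- trigger_roll (a point): centre of the trigger's rolled end, a cross bar 16 mm thick, 26 mm long along clamp y, on an 8 mm lever. At rest 141 mm high, 37 mm in front of the grip's front face; 59 mm over grip and roll. A squeeze takes it 26 mm to the grip (clamp -x), to an end stop. In front (+x) all is clear above 105 mm. It feels 5 to 8 N with the jaw running free, 10 to 12 N with the model sliding
- trigger (a joint): lever angle, 0 at rest, 0.46 rad at the end stop; its spring (3 to 5 N at the roll) returns it. A full squeeze walks the jaw 8 mm (one ratchet tooth); let go, the jaw slips back to the last tooth. With the model home the force rises 0.4 N per mm: a steady 19 N short of the end stop means tight, 22 N can chip the model. At the end stop the push meets only the stop: let go and squeeze again
- jaw (a joint): travel of the moving jaw (black, 44 mm wide, top 100 mm high) towards the head, 0 fully open, up to 0.052 m. A weak return spring (3 to 5 N) pulls it open when the tab is down, in about a second. A push at the trigger's roll, less the two springs, becomes about 2 times as much at the jaw
- jaw_top (a point): centre of the top of the moving jaw
- pad: dark rubber pad 56 x 50 x 8 mm in front of the moving jaw, on springs of 1.6 N per mm, 24 mm of travel; origin at the centre of its pressing face
- model: plaster dental model (62 x 46 x 28 mm) standing on edge, its back to the white base and its tooth row to the pad; it sits on two brass dowel pins and slides home along the clamp's -x at a push of 8 N. Origin at the centre of its back face
- base_face (a point): centre of the white base's face, where the model's back must come to rest; axes as the clamp. The gap to the model at the start is 3 to 8 mm along the clamp's x
- tab_top (a point): centre of the top of the release tab, a grey plate 24 x 26 mm on the tail of the head, 108 mm above the bench at rest; it is pressed straight down
- tab (a joint): travel of the release tab, 0 up, 0.012 m fully down; its spring asks 3 N at the top and 6 N at the bottom, and up to about 12 N while the clamp is tight. Past about 9 mm the ratchet is free; keep it down while the jaw opens. It springs up when let go
- spare_model: loose bystander: a plaster dental model lying on the mat, 50 x 62 x 28 mm; origin under its centre
- spatula: loose bystander: plaster spatula, 190 mm long, lying beside the clamp
- wax_jar: loose bystander: amber glass jar with steel lid, 52 mm wide, 55 mm tall; origin under its centre
- bowl: loose bystander: dark rubber mixing bowl, 110 mm wide, 55 mm tall
- carton: loose bystander: white carton, 75 x 110 x 45 mm
- brush: loose bystander: small brush, 170 mm long
- dispenser: loose bystander: pale grey tape dispenser, 130 x 50 x 68 mm

How it is judged:
By the outcome, as a careful person would: the job done as asked, in the order asked, and still so for the second after the job is handed in, with the robot touching nothing.
It also fails if it takes over 64 s, if anything falls off the work surface, if the arm or the gripper's body presses on something with over 40 N, if the wrist force passes 120 N, or if a joint passes its speed limit or range.

## Working session

There is one attempt and no reset: what is moved stays moved. The work goes in short steps, Python scripts to look and compute and a shell command to move; the robot and the scene stay as the last step left them, time stands still between calls to the robot, and variables do not carry over. Pictures are saved under pics/ and viewed, at most 10 in all, crops included, and the job is handed in when it is done.

```bash
ls; mkdir -p pics; python3 - <<'E'
from station import get_obs, eyes, robot
import cv2, numpy as np
o=get_obs(); print(o['t'],o['tcp_pos'],o['ee_rot'],o['ft_force'],o['finger_gap'])
for n in('top','side'):
    i=eyes.camera_info(n); print(n,i)
    p,d=eyes.read_camera(n); cv2.imwrite(f'pics/{n}0.png',p[...,::-1]); np.savez(f'{n}0.npz',p=p,d=d)
E
```

```text
pics
0.0 [0.11083093 0.48691273 0.23041659] [-3.13949895e+00  2.10536462e-05  2.91780400e+00] [ 0.93519466 -0.32387631  0.1144985 ] 0.08532212290192105
top {'vertical_fov': 48.2398357691744, 'cx': 248.61225311382412, 'cy': 180.97921764440568, 'D': array([-0.14466379,  0.        ,  0.        ,  0.        ,  0.        ]), 'eye': array([ 0.47380795, -0.01188913,  1.3977315 ]), 'rotation': array([-3.10773449,  0.01227898, -1.59145407])}
side {'vertical_fov': 52.18054614833097, 'cx': 253.3243892147525, 'cy': 193.41258753798482, 'D': array([-0.09577296,  0.        ,  0.        ,  0.        ,  0.        ]), 'eye': array([ 0.1215414 , -0.73548167,  0.87787635]), 'rotation': array([-2.29068038,  0.01675123, -0.53321369])}
```

View pics/top0.png

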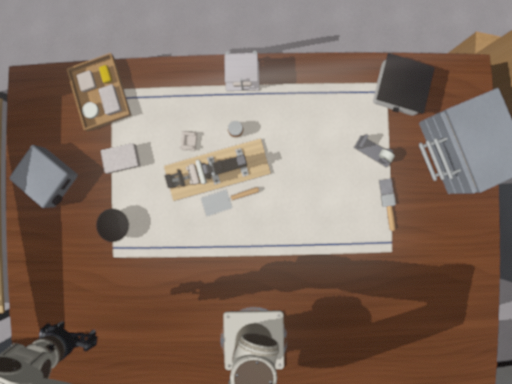

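View pics/side0.png

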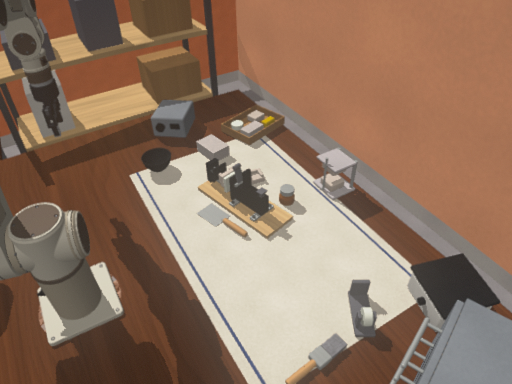

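```bash
cat > h.py <<'E'
import numpy as np, cv2
from scipy.spatial.transform import Rotation as R
from station import eyes
def cam(n,tcp=None,rot=None):
    i=eyes.camera_info(n); f=192/np.tan(np.radians(i['vertical_fov']/2))
    K=np.array([[f,0,i['cx']],[0,f,i['cy']],[0,0,1]])
    if n=='wrist':
        T=np.eye(4);T[:3,:3]=R.from_euler('xyz',rot).as_matrix();T[:3,3]=tcp;T=T@np.array(i['hand_eye'])
        return K,i['D'],T[:3,3],T[:3,:3]
    return K,i['D'],i['eye'],R.from_euler('xyz',i['rotation']).as_matrix()
def rays(c,uv):
    p=cv2.undistortPoints(np.float64(uv).reshape(-1,1,2),c[0],c[1]).reshape(-1,2)
    return np.c_[p,np.ones(len(p))]@c[3].T
def onz(c,uv,z):
    r=rays(c,uv); return c[2]+r*((z-c[2][2])/r[:,2])[:,None]
def pt(c,uv,d): return c[2]+rays(c,uv)*np.float64(d).reshape(-1,1)
def proj(c,P):
    Rw=c[3].T; return cv2.projectPoints(np.float64(P).reshape(-1,1,3),cv2.Rodrigues(Rw)[0],-Rw@c[2],c[0],c[1])[0].reshape(-1,2)
E
python3 - <<'E'
from h import *
t=np.load('top0.npz')['p'];s=np.load('side0.npz')['p'];d=np.load('top0.npz')['d']
a=cv2.resize(t[130:210,155:280],(800,512),interpolation=2); cv2.imwrite('pics/tc.png',a[...,::-1])
b=cv2.resize(s[145:240,190:300],(690,596),interpolation=2); cv2.imwrite('pics/sc.png',b[...,::-1])
c=cam('top')
hsv=cv2.cvtColor(t,cv2.COLOR_RGB2HSV)
m=cv2.inRange(hsv,(8,70,110),(30,255,255)); m[:135]=0;m[205:]=0;m[:,:155]=0;m[:,280:]=0
print(cv2.boundingRect(m))
m=cv2.morphologyEx(m,cv2.MORPH_OPEN,np.ones((3,3)))
u=max(cv2.findContours(cv2.morphologyEx(m,cv2.MORPH_CLOSE,np.ones((25,25))),0,2)[0],key=cv2.contourArea)
r=cv2.minAreaRect(u);bx=cv2.boxPoints(r);print(r,bx); W=onz(c,bx,0.015);print(W.round(4), np.linalg.norm(np.diff(W,axis=0),axis=1))
E
```

```text
(165, 140, 105, 59)
((218.97171020507812, 176.65093994140625), (50.13660430908203, 99.58641052246094), 74.05460357666016) [[164.20755 166.22641]
 [259.96228 138.86792]
 [273.73587 187.07547]
 [177.98114 214.43396]]
[[ 0.5749  0.278   0.015 ]
 [ 0.6568 -0.0355  0.015 ]
 [ 0.4996 -0.0765  0.015 ]
 [ 0.4174  0.2352  0.015 ]] [0.3240215  0.1623928  0.32233388]
```

View pics/tc.png

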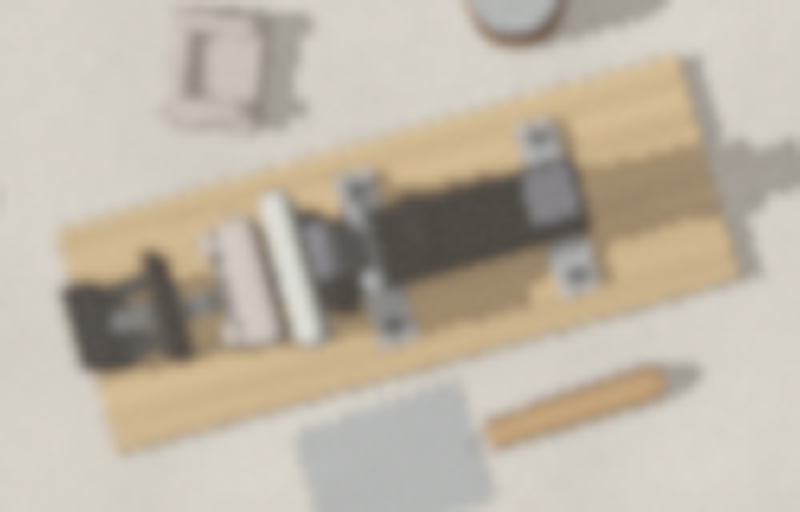

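View pics/sc.png

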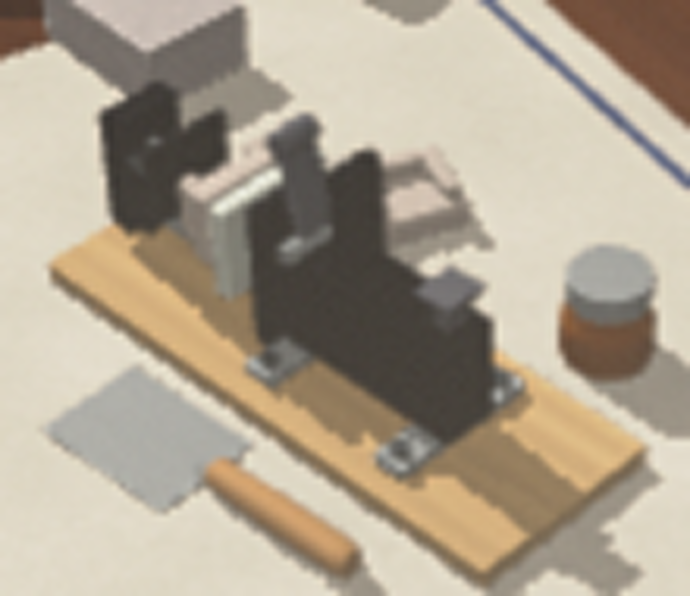

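The top crop shows tab at crop (552,193), trigger roll at (319,248), white base (293,265), model, pad and jaw at left (~165..85,315); the side crop confirms it. Clamp +x points to world +y (left).

```bash
python3 - <<'E'
from h import *
t=cam('top');s=cam('side')
d=np.load('top0.npz')['d']; ds=np.load('side0.npz')['d']
f=lambda x,y:(155+(x+.5)/6.4-.5,130+(y+.5)/6.4-.5)
g=lambda x,y:(190+(x+.5)*110/690-.5,145+(y+.5)*95/596-.5)
B=onz(t,[f(60,230),f(678,58),f(738,275),f(122,452)],0.018);print(B.round(4))
ex=(B[0]+B[3]-B[1]-B[2])/2;print(np.linalg.norm(ex));ex/=np.linalg.norm(ex);ey=np.cross([0,0,1],ex)
O=B.mean(0)-.015*ex;O[2]=0
print('O',O,'yaw',np.arctan2(ex[1],ex[0]),ex)
for n,cp in dict(tab=(-.07,0,.108),grip=(-.007,0,.15),roll=(.037,0,.149)).items():
    P=O+ex*cp[0]+ey*cp[1];P[2]=cp[2];print(n,P,(proj(t,P)[0]-[155,130])*6.4,(proj(s,P)[0]-[190,145])*690/110)
print('tab',onz(t,[f(552,193)],.108),onz(s,[g(452,288)],.108),'roll',onz(t,[f(319,248)],.149),onz(s,[g(297,130)],.149))
E
```

```text
[[ 0.577   0.2782  0.018 ]
 [ 0.6571 -0.0372  0.018 ]
 [ 0.5466 -0.065   0.018 ]
 [ 0.4637  0.248   0.018 ]]
0.3246225529625259
O [0.56486046 0.09147349 0.        ] yaw 1.8244937447204848 [-0.25098473  0.96799105  0.        ]
tab [0.58242939 0.02371412 0.108     ] [552.44057301 190.20530603] [447.23412163 289.30453288]
grip [0.56661736 0.08469756 0.15      ] [416.87746245 220.04824864] [352.65141458 163.80950848]
roll [0.55557403 0.12728916 0.149     ] [324.53144151 246.40008226] [290.09184752 127.26321304]
tab [[0.58241712 0.02519546 0.108     ]] [[0.58481551 0.02566417 0.108     ]] roll [[0.55616194 0.13105861 0.149     ]] [[0.55732567 0.1261231  0.149     ]]
```

```bash
python3 -m creep '[[0.72,-0.53,0,0,0,0.15,1],[0.72,-0.53,0,0,0,0.15,1],[0.72,-0.53,0,0,0,0.15,1],[0.72,-0.53,0,0,0,0.15,1],[0.72,-0.53,0,0,0,0.15,1],[0.72,-0.53,0,0,0,0.15,1],[0.72,-0.53,0,0,0,0.15,1]]' 20; python3 -m creep '[[0.72,-0.52,0,0,0,0.154,1],[0.72,-0.52,0,0,0,0.154,1],[0.72,-0.52,0,0,0,0.154,1],[0.72,-0.52,0,0,0,0.154,1],[0.72,-0.52,0,0,0,0.154,1],[0.72,-0.52,0,0,0,0.154,1],[0.72,-0.52,-0.2,0,0,0.154,1],[0.72,-0.52,-0.2,0,0,0.154,1]]'
python3 - <<'E'
from h import *
from station import get_obs
o=get_obs();print(o)
p,d=eyes.read_camera('wrist');cv2.imwrite('pics/w1.png',p[...,::-1])
E
```

```text
t: 0.8
tcp_pos: [0.329, 0.3264, 0.2309]
ee_rot: [-3.141, -0.0, -3.135]
ft_force: [-0.5, 0.1, -0.3]
finger_gap: 0.0001
grip_force: 0.0
t: 1.6
tcp_pos: [0.5395, 0.1716, 0.1657]
ee_rot: [-3.141, -0.011, -2.888]
ft_force: [0.2, -1.0, -1.3]
finger_gap: 0.0006
grip_force: 0.0
{'t': 1.6, 'joint_pos': array([3.07622341e-01, 4.13831659e-01, 7.70407557e-02, 1.24460559e+00,
       4.79344356e-04, 5.45106212e-02]), 'joint_velocities': array([ 0.02209806,  0.02600269, -0.12664911, -0.15800655,  0.00111163,
       -0.000699  ]), 'effort': array([-7.50573166e-01, -4.79206252e+01,  2.77966833e+01, -9.72874090e-01,
       -4.65063192e-02, -5.48817246e-03]), 'tcp_pos': array([0.53950764, 0.17155847, 0.16569026]), 'ee_rot': array([-3.14149373, -0.01061054, -2.888484  ]), 'ft_force': array([ 0.20867633, -0.99246267, -1.2519702 ]), 'ft_torque': array([-0.02329676,  0.10241916, -0.05227982]), 'grip_force': 0.0, 'finger_gap': 0.0006075863467835398}
```

View pics/w1.png

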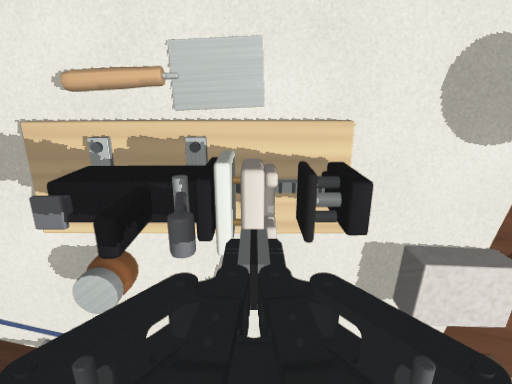

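The picture shows the roll around (181,235), fingers shut at (255,250), and the tab near (52,212).

```bash
python3 - <<'E'
from h import *
from station import get_obs
o=get_obs();c=cam('wrist',o['tcp_pos'],o['ee_rot'])
p,d=eyes.read_camera('wrist')
print(o['tcp_pos'])
O=np.array([0.5649,.0915,0]);ex=np.array([-.251,.968,0]);ey=np.array([-.968,-.251,0])
for u,v in [(181,225),(181,235),(181,250),(170,235),(193,235),(52,212),(125,190)]:
    P=pt(c,[(u,v)],d[v,u])[0];print(u,v,P.round(4),'clamp',((P-O)@ex).round(4),((P-O)@ey).round(4))
E
```

```text
[0.53910818 0.17196547 0.16597505]
181 225 [0.5455 0.1302 0.1492] clamp 0.0424 0.0091
181 235 [0.551  0.1316 0.1507] clamp 0.0423 0.0034
181 250 [0.561  0.1333 0.15  ] clamp 0.0414 -0.0068
170 235 [0.554  0.1249 0.1481] clamp 0.035 0.0021
193 235 [0.5532 0.1377 0.143 ] clamp 0.0476 -0.0003
52 212 [0.5791 0.0308 0.1087] clamp -0.0623 0.0015
125 190 [0.5578 0.073  0.0867] clamp -0.0162 0.0115
```

```bash
python3 -m creep '[[0.013,0.003,-0.13,0,0,0,1],[0.013,0.003,-0.13,0,0,0,1],[0.013,0.003,-0.13,0,0,0,1],[0.022,-0.029,-0.13,0,0,0,1],[0.026,-0.045,-0.13,0,0,0,1],[0.026,-0.045,-0.13,0,0,0,1]]'; python3 -m creep '[[0.003,-0.012,0,0,0,0,1],[0.007,-0.026,0,0,0,0,1],[0.007,-0.026,0,0,0,0,1]]';
```

```text
t: 2.3
tcp_pos: [0.5518, 0.1583, 0.1339]
ee_rot: [-3.141, 0.003, -2.889]
ft_force: [-0.1, -0.3, 0.4]
finger_gap: -0.0
grip_force: 0.0
t: 2.6
tcp_pos: [0.553, 0.1511, 0.1326]
ee_rot: [3.141, 0.0, -2.888]
ft_force: [-1.1, 0.7, 1.5]
finger_gap: 0.0001
grip_force: 0.5
```

```bash
python3 -m creep '[[-0.003,0.012,-0.023,0,0,0,1],[-0.003,0.012,-0.023,0,0,0,1],[0.003,-0.012,-0.023,0,0,0,1],[0.008,-0.032,-0.023,0,0,0,1],[0.008,-0.032,-0.023,0,0,0,1],[0.008,-0.032,-0.023,0,0,0,1]]';python3 -m creep '[[0.003,-0.012,0,0,0,0,1],[0.006,-0.024,0,0,0,0,1],[0.008,-0.032,0,0,0,0,1],[0.008,-0.032,0,0,0,0,1]]'
```

```text
t: 3.2
tcp_pos: [0.5549, 0.1429, 0.1261]
ee_rot: [3.138, 0.0, -2.887]
ft_force: [-3.7, 4.8, 3.9]
finger_gap: -0.0001
grip_force: 2.9
t: 3.6
tcp_pos: [0.5578, 0.1334, 0.1266]
ee_rot: [3.138, 0.002, -2.887]
ft_force: [-1.9, 6.3, 4.5]
finger_gap: -0.0001
grip_force: 3.1
```

```bash
python3 -m creep '[[0.003,-0.012,0,0,0,0,1],[0.006,-0.021,0,0,0,0,1],[0.006,-0.021,0,0,0,0,1]]'; python3 -m creep '[[0.002,-0.006,0,0,0,0,1],[0.002,-0.009,0,0,0,0,1],[0.002,-0.009,0,0,0,0,1]]'
```

```text
t: 3.9
tcp_pos: [0.5594, 0.1274, 0.1265]
ee_rot: [3.137, 0.001, -2.887]
ft_force: [-4.4, 6.2, 4.7]
finger_gap: -0.0001
grip_force: 3.4
t: 4.2
tcp_pos: [0.5597, 0.1258, 0.1265]
ee_rot: [3.135, 0.002, -2.886]
ft_force: [-3.6, 8.3, 5.1]
finger_gap: -0.0004
grip_force: 4.8
```

```bash
python3 -m creep '[[0.002,-0.006,0,0,0,0,1],[0.003,-0.01,0,0,0,0,1],[0.003,-0.01,0,0,0,0,1]]'
```

```text
t: 4.5
tcp_pos: [0.5598, 0.1256, 0.1265]
ee_rot: [3.13, 0.001, -2.884]
ft_force: [-6.6, 15.7, 5.3]
finger_gap: 0.0001
grip_force: 8.5
```

```bash
python3 -m creep '[[-0.029,0.113,0,0,0,0,1],[-0.029,0.113,0,0,0,0,1],[-0.029,0.113,0,0,0,0,1],[-0.029,0.113,0,0,0,0,1],[-0.022,0.085,0,0,0,0,1],[-0.014,0.056,0,0,0,0,1],[-0.007,0.028,0,0,0,0,1],[0,0,0,0,0,0,1],[0,0,0,0,0,0,1],[0,0,0,0,0,0,1]]'; python3 - <<'E'
from h import *
p,d=eyes.read_camera('wrist');cv2.imwrite('pics/w2.png',p[100:300,120:440,::-1])
E
```

```text
t: 5.5
tcp_pos: [0.5604, 0.1257, 0.1268]
ee_rot: [3.128, 0.003, -2.885]
ft_force: [-4.5, 17.6, 5.9]
finger_gap: -0.0
grip_force: 9.6
```

View pics/w2.png

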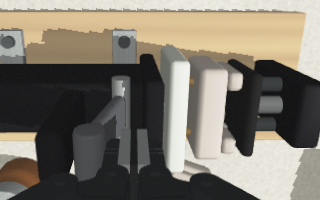

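The crop shows the pad (at 240,105) now touching the teeth, and the model still a few mm off the white base (gap at ~190).

```bash
python3 -m creep '[[-0.029,0.113,0,0,0,0,1],[-0.029,0.113,0,0,0,0,1],[-0.029,0.113,0,0,0,0,1],[-0.029,0.113,0,0,0,0,1],[-0.022,0.085,0,0,0,0,1],[-0.014,0.056,0,0,0,0,1],[-0.007,0.028,0,0,0,0,1],[0,0,0,0,0,0,1],[0,0,0,0,0,0,1],[0,0,0,0,0,0,1]]'
```

```text
t: 6.55
tcp_pos: [0.5603, 0.1257, 0.1269]
ee_rot: [3.127, 0.003, -2.885]
ft_force: [-5.5, 18.7, 6.8]
finger_gap: -0.0001
grip_force: 9.7
```

```bash
python3 -m creep '[[-0.029,0.113,0,0,0,0,1],[-0.029,0.113,0,0,0,0,1],[-0.029,0.113,0,0,0,0,1],[-0.029,0.113,0,0,0,0,1],[-0.022,0.085,0,0,0,0,1],[-0.014,0.056,0,0,0,0,1],[-0.009,0.036,0,0,0,0,1],[-0.009,0.036,0,0,0,0,1],[-0.009,0.036,0,0,0,0,1]]'
python3 -m creep '[[0.003,-0.01,0,0,0,0,1],[0.004,-0.016,0,0,0,0,1],[0.004,-0.016,0,0,0,0,1]]'
```

```text
t: 7.45
tcp_pos: [0.5586, 0.1329, 0.1274]
ee_rot: [3.135, 0.003, -2.887]
ft_force: [-3.2, 9.8, 8.7]
finger_gap: 0.0002
grip_force: 5.1
t: 7.75
tcp_pos: [0.5597, 0.1285, 0.1273]
ee_rot: [3.134, 0.003, -2.887]
ft_force: [-3.6, 9.9, 7.6]
finger_gap: -0.0002
grip_force: 5.6
```

Model sliding (~10 N). Finish the stroke.

```bash
python3 -m creep '[[0.002,-0.006,0,0,0,0,1],[0.002,-0.01,0,0,0,0,1],[0.002,-0.01,0,0,0,0,1]]'; python3 -m creep '[[0.001,-0.005,0,0,0,0,1],[0.001,-0.005,0,0,0,0,1]]'
```

```text
t: 8.05
tcp_pos: [0.5603, 0.1259, 0.1272]
ee_rot: [3.133, 0.003, -2.887]
ft_force: [-3.6, 10.7, 7.3]
finger_gap: -0.0001
grip_force: 6.0
t: 8.25
tcp_pos: [0.5603, 0.1258, 0.1272]
ee_rot: [3.131, 0.003, -2.886]
ft_force: [-4.9, 15.1, 7.1]
finger_gap: -0.0003
grip_force: 7.8
```

```bash
python3 -m creep '[[-0.028,0.108,0,0,0,0,1],[-0.028,0.108,0,0,0,0,1],[-0.028,0.108,0,0,0,0,1],[-0.028,0.108,0,0,0,0,1],[-0.021,0.08,0,0,0,0,1],[-0.014,0.056,0,0,0,0,1],[-0.009,0.036,0,0,0,0,1],[-0.009,0.036,0,0,0,0,1]]'
python3 -m creep '[[0.002,-0.008,0,0,0,0,1],[0.004,-0.014,0,0,0,0,1],[0.004,-0.014,0,0,0,0,1]]'
```

```text
t: 9.05
tcp_pos: [0.5572, 0.1354, 0.1278]
ee_rot: [3.132, 0.002, -2.887]
ft_force: [-6.2, 12.0, 10.9]
finger_gap: -0.0001
grip_force: 7.0
t: 9.35
tcp_pos: [0.5581, 0.1319, 0.128]
ee_rot: [3.131, 0.002, -2.886]
ft_force: [-7.7, 13.6, 11.4]
finger_gap: -0.0001
grip_force: 7.5
```

```bash
python3 -m creep '[[0.002,-0.008,0,0,0,0,1],[0.003,-0.011,0,0,0,0,1],[0.003,-0.011,0,0,0,0,1]]'; python3 -m creep '[[0.001,-0.005,0,0,0,0,1],[0.002,-0.009,0,0,0,0,1],[0.002,-0.009,0,0,0,0,1]]'
```

```text
t: 9.65
tcp_pos: [0.5589, 0.129, 0.128]
ee_rot: [3.131, 0.002, -2.886]
ft_force: [-8.3, 14.5, 12.5]
finger_gap: -0.0003
grip_force: 8.0
t: 9.95
tcp_pos: [0.5594, 0.1268, 0.1279]
ee_rot: [3.13, 0.002, -2.885]
ft_force: [-9.1, 16.0, 12.6]
finger_gap: 0.0001
grip_force: 8.6
```

```bash
python3 -m creep '[[0.001,-0.005,0,0,0,0,1],[0.001,-0.005,0,0,0,0,1],[0.001,-0.005,0,0,0,0,1]]';
```

```text
t: 10.25
tcp_pos: [0.5597, 0.1256, 0.1278]
ee_rot: [3.129, 0.002, -2.885]
ft_force: [-8.1, 15.1, 12.4]
finger_gap: 0.0003
grip_force: 8.8
```

```bash
python3 -m creep '[[0.001,-0.004,0,0,0,0,1],[0.001,-0.004,0,0,0,0,1],[0.001,-0.004,0,0,0,0,1]]';
```

```text
t: 10.55
tcp_pos: [0.5597, 0.1255, 0.1278]
ee_rot: [3.127, 0.002, -2.884]
ft_force: [-9.0, 18.4, 11.5]
finger_gap: 0.0003
grip_force: 10.2
```

```bash
python3 -m creep '[[-0.03,0.115,0,0,0,0,1],[-0.03,0.115,0,0,0,0,1],[-0.03,0.115,0,0,0,0,1],[-0.03,0.115,0,0,0,0,1],[-0.025,0.098,0,0,0,0,1],[-0.025,0.098,0,0,0,0,1]]'
python3 -m creep '[[0.003,-0.01,0,0,0,0,1],[0.003,-0.01,0,0,0,0,1]]'
```

```text
t: 11.15
tcp_pos: [0.5531, 0.1494, 0.1256]
ee_rot: [3.137, -0.0, -2.889]
ft_force: [-3.3, 7.0, 2.1]
finger_gap: 0.0
grip_force: 3.5
t: 11.35
tcp_pos: [0.5535, 0.1483, 0.126]
ee_rot: [3.133, -0.0, -2.887]
ft_force: [-4.1, 10.9, 3.7]
finger_gap: -0.0002
grip_force: 5.8
```

```bash
python3 -m creep '[[0.002,-0.006,0,0,0,0,1],[0.002,-0.006,0,0,0,0,1]]'; python3 -m creep '[[0.001,-0.004,0,0,0,0,1],[0.001,-0.004,0,0,0,0,1]]'
```

```text
t: 11.55
tcp_pos: [0.5537, 0.1476, 0.1262]
ee_rot: [3.131, -0.0, -2.886]
ft_force: [-5.8, 13.4, 4.5]
finger_gap: 0.0002
grip_force: 7.2
t: 11.75
tcp_pos: [0.5539, 0.147, 0.1264]
ee_rot: [3.131, -0.0, -2.885]
ft_force: [-5.9, 13.6, 4.9]
finger_gap: -0.0002
grip_force: 7.9
```

```bash
python3 -m creep '[[0.001,-0.004,0,0,0,0,1],[0.001,-0.004,0,0,0,0,1]]'; python3 -m creep '[[0.001,-0.004,0,0,0,0,1],[0.001,-0.004,0,0,0,0,1],[0.001,-0.004,0,0,0,0,1]]'
```

```text
t: 11.95
tcp_pos: [0.5541, 0.1461, 0.1266]
ee_rot: [3.13, 0.0, -2.885]
ft_force: [-6.3, 14.8, 7.1]
finger_gap: 0.0001
grip_force: 8.2
t: 12.25
tcp_pos: [0.5543, 0.1453, 0.1268]
ee_rot: [3.129, 0.0, -2.885]
ft_force: [-7.3, 15.4, 8.1]
finger_gap: 0.0001
grip_force: 8.8
```

```bash
python3 -m creep '[[-0.02,0.08,0,0,0,0,1],[-0.02,0.08,0,0,0,0,1],[-0.02,0.08,0.1,0,0,0,1],[-0.02,0.08,0.25,0,0,0,1],[-0.02,0.08,0.25,0,0,0,1],[-0.02,0.08,0.25,0,0,0,1]]'; python3 - <<'E'
from h import *
from station import get_obs
o=get_obs();print(o['tcp_pos'],o['ft_force'],(np.array([.582,.0265,.2])-o['tcp_pos'])/.3)
p,d=eyes.read_camera('wrist');cv2.imwrite('pics/w3.png',p[...,::-1])
E
```

```text
t: 12.85
tcp_pos: [0.5513, 0.1631, 0.2018]
ee_rot: [-3.141, 0.003, -2.89]
ft_force: [-0.4, 1.2, -0.8]
finger_gap: 0.0001
grip_force: 0.0
[0.55132088 0.16313468 0.20178214] [-0.40004     1.17675852 -0.8281872 ] [ 0.10226372 -0.45544894 -0.00594046]
```

View pics/w3.png

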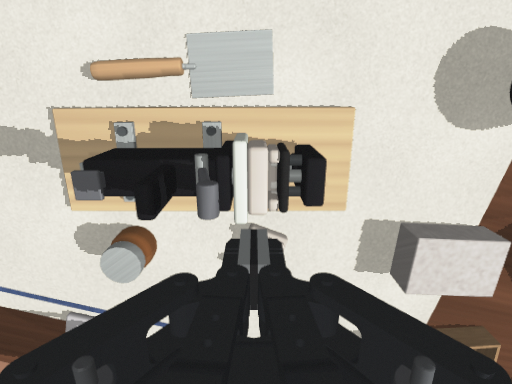

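The picture shows the model seated against the base (~248,175), trigger back at rest (207,198), pad pressed close to the jaw, and the tab at (88,183).

```bash
python3 - <<'E'
from h import *
from station import get_obs
o=get_obs();c=cam('wrist',o['tcp_pos'],o['ee_rot'])
p,d=eyes.read_camera('wrist')
ex=np.array([-.251,.968,0]);O=np.array([0.5649,.0915,0])
q={}
for n,(u,v) in dict(tabL=(76,183),tab=(88,183),tabR=(100,183),tabT=(88,175),tabB=(88,195),base=(240,150),model=(258,160),pad=(284,160),jaw=(312,165)).items():
    P=pt(c,[(u,v)],d[v,u])[0];print(n,P.round(4),((P-O)@ex).round(4))
print(o['tcp_pos'])
E
python3 -m creep '[[0.102,-0.455,0,0,0,0,1],[0.102,-0.455,0,0,0,0,1],[0.102,-0.455,0,0,0,0,1],[0.102,-0.455,0,0,0,0,1],[0.102,-0.455,0,0,0,0,1],[0.102,-0.455,0,0,0,0,1],[0.102,-0.455,0,0,0,0,1]]'
```

```text
tabL [0.5788 0.0193 0.1088] -0.0733
tab [0.5768 0.0286 0.1078] -0.0638
tabR [0.5748 0.0379 0.1066] -0.0544
tabT [0.5694 0.0286 0.1089] -0.0621
tabB [0.5868 0.0302 0.1091] -0.0649
base [0.5195 0.1444 0.1047] 0.0626
model [0.5246 0.1608 0.1005] 0.0772
pad [0.5193 0.1817 0.1007] 0.0987
jaw [0.5175 0.2054 0.1011] 0.1221
[0.5502673  0.16305559 0.20029   ]
t: 13.65
tcp_pos: [0.58, 0.029, 0.1999]
ee_rot: [3.141, -0.001, -2.886]
ft_force: [0.1, 0.4, 0.2]
finger_gap: 0.0
grip_force: 0.0
```

```bash
python3 -m creep '[[0,-0.003,-0.14,0,0,0,1],[0,-0.003,-0.27,0,0,0,1],[0,-0.003,-0.285,0,0,0,1],[0,-0.003,-0.305,0,0,0,1],[0,-0.003,-0.325,0,0,0,1],[0,-0.003,-0.335,0,0,0,1],[0,-0.003,-0.335,0,0,0,1]]';python3 -m creep '[[0,0,-0.01,0,0,0,1],[0,0,-0.02,0,0,0,1],[0,0,-0.02,0,0,0,1]]'
```

```text
t: 14.35
tcp_pos: [0.5811, 0.0279, 0.1035]
ee_rot: [3.141, 0.003, -2.887]
ft_force: [-6.5, 1.0, 9.3]
finger_gap: 0.0001
grip_force: 5.0
t: 14.65
tcp_pos: [0.5812, 0.0279, 0.0972]
ee_rot: [3.141, 0.003, -2.887]
ft_force: [-4.4, 2.3, 6.7]
finger_gap: -0.0
grip_force: 3.4
```

```bash
python3 -m creep '[[0,0,-0.01,0,0,0,1],[0,0,-0.01,0,0,0,1],[0,0,-0.01,0,0,0,1],[0,0,-0.01,0,0,0,1],[0,0,-0.01,0,0,0,1],[0,0,-0.01,0,0,0,1],[0,0,-0.01,0,0,0,1],[0,0,-0.01,0,0,0,1],[0,0,-0.01,0,0,0,1],[0,0,-0.01,0,0,0,1],[0,0,-0.01,0,0,0,1],[0,0,-0.01,0,0,0,1]]';python3 -m creep '[[0,0,0,0,0,0,1],[0,0,0,0,0,0,1],[0,0,0,0,0,0,1],[0,0,0,0,0,0,1],[0,0,0,0,0,0,1],[0,0,0,0,0,0,1],[0,0,0,0,0,0,1],[0,0,0,0,0,0,1]]'
python3 - <<'E'
from h import *
p,d=eyes.read_camera('wrist');a=p[80:330];b=eyes.read_camera('side')[0][130:255,180:310]
cv2.imwrite('pics/w4.png',np.vstack([a,cv2.resize(b,(340,327))[:, :].copy() if 0 else cv2.copyMakeBorder(cv2.resize(b,(340,327)),0,0,0,172,0)])[...,::-1])
E
```

```text
t: 15.85
tcp_pos: [0.5815, 0.0278, 0.096]
ee_rot: [3.142, 0.005, -2.887]
ft_force: [-8.0, 1.0, 14.8]
finger_gap: -0.0003
grip_force: 7.5
t: 16.65
tcp_pos: [0.5815, 0.0278, 0.096]
ee_rot: [-3.142, 0.005, -2.887]
ft_force: [-8.1, 1.4, 14.8]
finger_gap: 0.0002
grip_force: 7.5
```

View pics/w4.png

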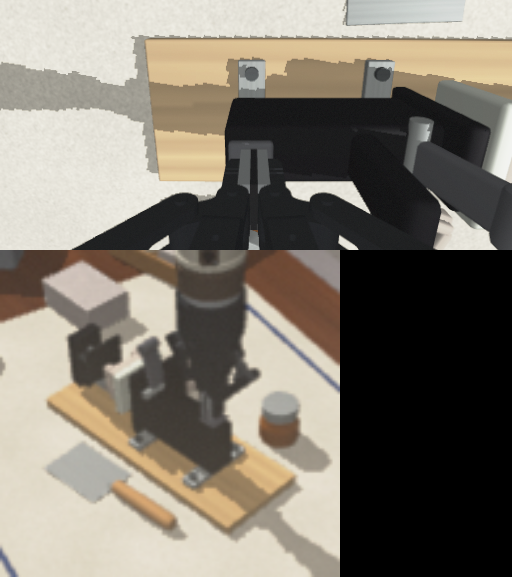

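The side view (lower half) shows the jaw back at the board's end (~85,355) and the model still against the base (~125,375). Letting go and lifting.

```bash
python3 -m creep '[[0,0,0,0,0,0,1],[0,0,0,0,0,0,1],[0,0,0,0,0,0,1],[0,0,0.06,0,0,0,1],[0,0,0.15,0,0,0,1],[0,0,0.3,0,0,0,1],[0,0,0.4,0,0,0,1],[0,0,0.4,0,0,0,1],[0,0,0.4,0,0,0,1]]'; python3 -m creep '[[-0.1,0.4,0.1,0,0,0,1],[-0.1,0.4,0.1,0,0,0,1],[-0.1,0.4,0.1,0,0,0,1],[-0.1,0.4,0.1,0,0,0,1],[-0.1,0.4,0.1,0,0,0,1],[-0.1,0.4,0.1,0,0,0,1]]'
python3 - <<'E'
from h import *
p,d=eyes.read_camera('wrist');cv2.imwrite('pics/w5.png',p[...,::-1])
E
```

```text
t: 17.65
tcp_pos: [0.582, 0.0273, 0.2138]
ee_rot: [-3.14, 0.006, -2.888]
ft_force: [0.4, 0.2, 0.3]
finger_gap: -0.0001
grip_force: 0.0
t: 18.25
tcp_pos: [0.5502, 0.1462, 0.2399]
ee_rot: [-3.141, -0.002, -2.889]
ft_force: [0.2, -0.5, 0.2]
finger_gap: 0.0
grip_force: 0.0
```

View pics/w5.png

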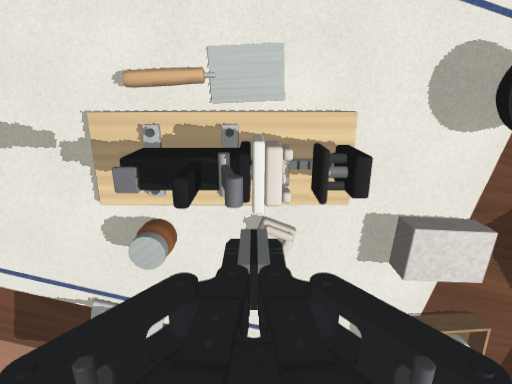

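The model is home against the white base (266,175), the jaw is fully open (~350,175), the tab is up, and the bystanders are untouched.

```bash
python3 -c "from station import robot; print(robot.finish_job())"
```

```text
the job is handed in; nothing more can be done
None
```

The model is home on its white base, the jaw has sprung fully open, and the job was handed in at about 18 s. The clamp held tight after the squeezes (about 15–20 N on the model, estimated from the push force, not measured directly), and the pictures show the other items where they were.

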